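# Put the calibration weights away

## Task

The balance check is finished: take the stack of four steel weights down from the balance pan and put each one back in its own open wooden case, the biggest weight in the biggest case and so on down to the smallest, each standing upright on the floor of its well. They are reference weights, so never drop one or knock one over; set each down before letting go. Do not press on the balance, and leave the forceps lying between the cases where they are.

Things in the scene. Friction and masses are not known exactly. Their poses are not given: they have to be found in the camera images.
- w500: The largest of four plain stainless-steel disc weights (500 g): an upright solid cylinder, diameter 58, height 24, flat top and bottom, with a fine turned groove round its side. At the start it is the bottom of the stack, standing on the balance pan. Sizes in mm. Origin at the centre of its underside, z up along its axis.
- w200: The second largest of four plain stainless-steel disc weights (200 g): an upright solid cylinder, diameter 41, height 19, flat top and bottom, with a fine turned groove round its side. At the start it is second from the bottom, standing on the largest weight. Sizes in mm. Origin at the centre of its underside, z up along its axis.
- w100: The second smallest of four plain stainless-steel disc weights (100 g): an upright solid cylinder, diameter 31, height 17, flat top and bottom, with a fine turned groove round its side. At the start it is third from the bottom, standing on the second largest weight. Sizes in mm. Origin at the centre of its underside, z up along its axis.
- w50: The smallest of four plain stainless-steel disc weights (50 g): an upright solid cylinder, diameter 21, height 18, flat top and bottom, with a fine turned groove round its side. At the start it is the top of the stack. Sizes in mm. Origin at the centre of its underside, z up along its axis.
- case500: Open wooden case for the largest weight, the largest of four: square block 92 x 92, 16 high, with a central round felt-lined well of diameter 74, 5 deep (floor 11 above the case's underside; 8 of play round the weight, which stands out 19 above the case). Fixed on a dark mat, 2 thick; the four cases change places. Sizes in mm. Origin at the centre of its underside, z up.
- case200: Open wooden case for the second largest weight, the second largest of four: square block 75 x 75, 16 high, with a central round felt-lined well of diameter 57, 5 deep (floor 11 above the case's underside; 8 of play round the weight, which stands out 14 above the case). Fixed on a dark mat, 2 thick; the four cases change places. Sizes in mm. Origin at the centre of its underside, z up.
- case100: Open wooden case for the second smallest weight, the second smallest of four: square block 65 x 65, 16 high, with a central round felt-lined well of diameter 47, 5 deep (floor 11 above the case's underside; 8 of play round the weight, which stands out 12 above the case). Fixed on a dark mat, 2 thick; the four cases change places. Sizes in mm. Origin at the centre of its underside, z up.
- case50: Open wooden case for the smallest weight, the smallest of four: square block 55 x 55, 16 high, with a central round felt-lined well of diameter 37, 5 deep (floor 11 above the case's underside; 8 of play round the weight, which stands out 13 above the case). Fixed on a dark mat, 2 thick; the four cases change places. Sizes in mm. Origin at the centre of its underside, z up.
- balance: White electronic balance, fixed, left or right of the robot with the cases on the other side. Round black pan, diameter 128, flat top 80 above the table; sloping dark control panel with blue display on its -x side. Sizes in mm. Origin on the table under the pan's centre, z up; it reaches 177 towards its -x, 85 to +x, 100 to either side, nowhere higher than the pan.
- forceps: Loose steel weight forceps, 133 long, 15 wide, 6 high, lying on the mat in the aisle between the cases, roughly along the mat's x axis. Not to be moved. Sizes in mm. Origin under its middle, x along it, z up.
There are look-alikes about, which are no part of the job. Leave any green or white look-alike of the case100 alone.

How it is judged (in metres and radians):
At the end, for the whole second after the job is handed in: Each of the four weights stands at rest upright (within 0.1 rad) in the well of the case of its own size rank: its centre within 11 mm of the case's centre and its underside 8 to 14 mm above the case's underside (well floor at 11 mm) (horizontal distance between w500 and case500 below 0.011 m and z of w500 in the frame of case500 between 0.008 and 0.014 m and angle between each of w500, w200, w100, w50's own z axis and vertical below 0.1 rad and linear speed of each of w500, w200, w100, w50 below 0.02 m/s and horizontal distance between w200 and case200 below 0.011 m and z of w200 in the frame of case200 between 0.008 and 0.014 m and horizontal distance between w100 and case100 below 0.011 m and z of w100 in the frame of case100 between 0.008 and 0.014 m and horizontal distance between w50 and case50 below 0.011 m and z of w50 in the frame of case50 between 0.008 and 0.014 m); the robot touches nothing.
It fails at once if a weight is dropped or knocked flying (faster than 0.5 m/s with the fingers off it, as after a fall of about 13 mm) ((linear speed of w500 above 0.5 m/s and contact force between the fingers and w500 below 0.01 N) or (linear speed of w200 above 0.5 m/s and contact force between the fingers and w200 below 0.01 N) or (linear speed of w100 above 0.5 m/s and contact force between the fingers and w100 below 0.01 N) or (linear speed of w50 above 0.5 m/s and contact force between the fingers and w50 below 0.01 N)).
It fails at once if the robot presses or knocks the balance with more than 12 N (contact force between any of the fingers, the arm and balance above 12 N).
It fails at once if the forceps are shifted by more than 20 mm (distance of forceps from where it was at the start of the episode above 0.02 m).
It also fails if it takes over 115 s, if anything falls off the work surface, if the arm or the gripper's body presses on something with over 40 N, if the wrist force passes 120 N, or if a joint passes its speed limit or range.

## Robot

A 7-joint arm with a two-finger parallel gripper is mounted at the origin on the work surface. World frame = base frame: x ahead of the robot, y to its left, z up, the work surface at z = 0. Lengths are in m, angles in degrees, forces in N, time in s.
With the tool pointing down it reaches from about 0.425 to 0.875 m from the base axis. Payload 4.7 kg.
Tool frame: the origin (TCP) lies midway between the tips of the shut fingers; the grasp point (between the pads) lies 19 mm behind it; z points along the fingers, y is the line along which they close (so a half turn about z gives the same grasp; the last joint's range is limited). The gripper opens to 87 mm and grips with 3 to 60 N. Pads are 19 mm wide; open, the fingers measure 117 mm over their backs; the gripper's body (75 mm by 190 mm) begins 51 mm behind the grasp point.
Start: joints at [64.75, 18.392, -4.016, 83.108, 1.295, 78.541, -3.26], TCP at [0.286, -0.584, 0.223] pointing down, gripper open.
Joint ranges: [-163.93, 163.93], [-17.29, 119.83], [-79.2, 71.16], [3.27, 140.29], [-89.18, 269.18], [5.43, 117.66], [-154.24, 154.24]. Speed limits (degrees/s): [147.25, 147.25, 180, 180, 180, 180, 180].

## Interface

Orientations are given as [roll, pitch, yaw] about the fixed x, y, z axes, in that order (R = Rz(yaw) Ry(pitch) Rx(roll)).
In Python, from cell import env gives the robot as it stands. The module is installed in compiled form; this text tells all that it offers.
- The arm moves only by the tool step_arm, never from a script. Its argument "rows" is a list of rows, each an object with "angular": the turn, a rotation vector about the tool's x, y, z in units of pi rad (1.0 is pi rad), a list of three; "slide": the shift along the tool's x, y, z in units of 500 mm (1.0 is 500 mm), a list of three; "jaw": the opening, from 0 (shut) to 1 (fully open). A call has 1 to 10 rows; each row shifts and turns the commanded pose from where the row before left it, along the tool's axes as they then stand; what a row does not reach is not made up. A row lasts 1/8 s, in which the tool goes at most 62.5 mm and 10.7 degrees, less where a joint would pass 70% of its speed; a pose out of reach is approached as far as the arm can. A call with a number of a shift or a turn outside -1 to 1 is refused whole. A call with a gripper value outside its range is refused whole. The fingers move at their own pace and stop on an object; "newtons" is the grip in N (left out, the last holds). Time passes only in rows, so rows that do not move let the fingers close. It gives the time, the measured TCP pose, the force, the opening and the grip force at its end, in the units of the state.
- env.get_obs(): the state, without advancing time (a new reading comes with each control period).
- env.read_camera(name): name is "scene" or "side" or "wrist"; returns the picture (400x640x3 uint8, red, green, blue); there is no depth.
- env.camera_info(name): a dict with "fx", "fy", "cx", "cy" (pixels), "R" (3x3) and "t" (3): a world point X has camera coordinates R X + t. Camera axes: x right, y down, z forward; pixel columns grow to the right and rows downward; lengths in m; the calibration is good to about 2 mm. A picture is of the moment at which its call begins: read the wrist's pose just before it. camera_info takes no time and is no camera call; for the wrist camera it gives the pose at the moment of the call.
- env.sign_off(): hands the job in; it is judged then, once.
The state is a dict: "time_s": time; "qpos": joint angles; "joint_velocities": joint speeds; "effort": joint torques, N m; "tool_pos": TCP position; "tool_rot": TCP orientation; "force": force on the tool from outside, world axes, zero at the start; "wrist_torque": the same for the moment, N m; "grip_width": finger opening in m; "grasp_force": force on a finger pad.
Only numpy, scipy, OpenCV 4.12 (cv2) and the standard library are available. Lean on these libraries where they do the work, as an engineer would, in place of code of your own. Each camera call takes 0.05 s, during which the arm holds its last target. There are 200 camera calls.

## Working session

There is one attempt and no reset: what is moved stays moved. The work goes in short steps, Python scripts to look and compute and a tool call to move; the robot and the scene stay as the last step left them, time stands still between calls to the robot, and variables do not carry over. Pictures are saved under pics/ and viewed, at most 14 in all, crops included, and the job is handed in when it is done.

Besides the shell and the picture viewer there is one more tool, called after "Call:" in YAML: its name, and indented under it one key for each argument. step_arm: Moves the arm, as the interface text tells. Shifts and turns lie within -1 to 1; 1 stands for 500 mm of shift or pi rad of turn. Its arguments: {"type":"object","properties":{"rows":{"type":"array"},"newtons":{"type":"number"}},"required":["rows"]}

```bash
mkdir -p pics; cat > h.py <<'E'
import numpy as np, cv2
from cell import env
def snap(name,fn=None):
    i=env.camera_info(name); im=env.read_camera(name)[:,:,::-1].copy()
    if fn: cv2.imwrite('pics/'+fn,im)
    return im,i
def ray(i,u,v):
    R=np.array(i['R']);t=np.array(i['t'])
    return -R.T@t, R.T@np.array([(u-i['cx'])/i['fx'],(v-i['cy'])/i['fy'],1.])
def onz(i,u,v,z):
    c,d=ray(i,u,v); return c+d*(z-c[2])/d[2]
def proj(i,X):
    p=np.array(i['R'])@np.array(X)+np.array(i['t']); return np.array([i['fx']*p[0]/p[2]+i['cx'],i['fy']*p[1]/p[2]+i['cy']])
def cross(a,b):
    (c1,d1),(c2,d2)=a,b
    A=np.stack([d1,-d2],1); s=np.linalg.lstsq(A,c2-c1,rcond=None)[0]
    p,q=c1+s[0]*d1,c2+s[1]*d2
    return (p+q)/2,np.linalg.norm(p-q)
E
python3 - <<'E'
from h import *
for n in ['scene','side','wrist']:
    im,i=snap(n,n+'0.png'); print(n,-np.array(i['R']).T@np.array(i['t']),i['fx'],np.round(i['R'],3).tolist())
print(env.get_obs())
E
```

```text
scene [ 1.23876276 -0.02207917  0.80662365] 376.8192122242713 [[0.048, 0.999, 0.002], [0.756, -0.035, -0.653], [-0.652, 0.033, -0.757]]
side [0.34797971 0.81480539 0.64529274] 487.37180969655583 [[-0.944, -0.329, -0.017], [-0.165, 0.517, -0.84], [0.285, -0.79, -0.543]]
wrist [ 0.35242559 -0.55141853  0.38536122] 315.7099277845678 [[0.439, -0.898, -0.002], [-0.864, -0.423, 0.272], [-0.245, -0.117, -0.962]]
{'time_s': 0.15, 'qpos': array([64.75227826, 18.42880746, -4.01422902, 83.1586936 ,  1.29433533,
       78.54015675, -3.25940399]), 'joint_velocities': array([-0.04492737, -0.09116296,  0.0186237 , -0.27129337, -0.07353718,
       -0.02560332, -0.04393644]), 'effort': array([-3.40698341e-05, -4.91794360e+01, -4.04278301e-01, -3.12877929e+01,
       -6.39049150e-02,  4.04257618e-02,  1.07657149e-04]), 'tool_pos': array([ 0.28527556, -0.58359425,  0.22171953]), 'tool_rot': array([-1.79917515e+02,  4.78473720e-03,  2.60563428e+01]), 'force': array([0.47284457, 0.10159201, 0.34229949]), 'wrist_torque': array([ 0.02157943, -0.05378245, -0.00216728]), 'grasp_force': 0.0, 'grip_width': 0.08719689215711972}
```

View pics/scene0.png

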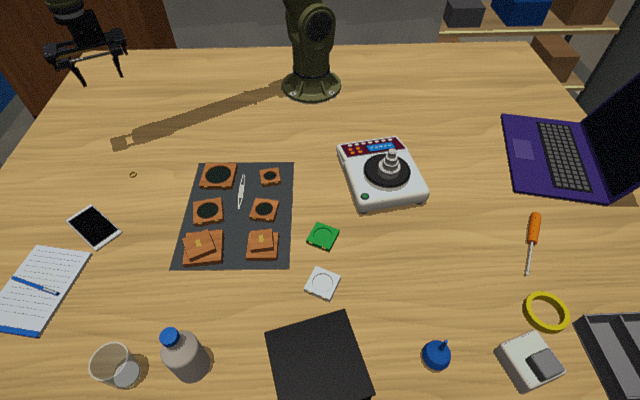

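View pics/side0.png

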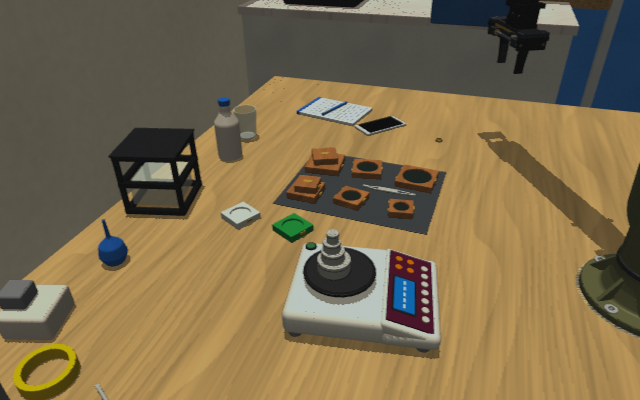

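View pics/wrist0.png

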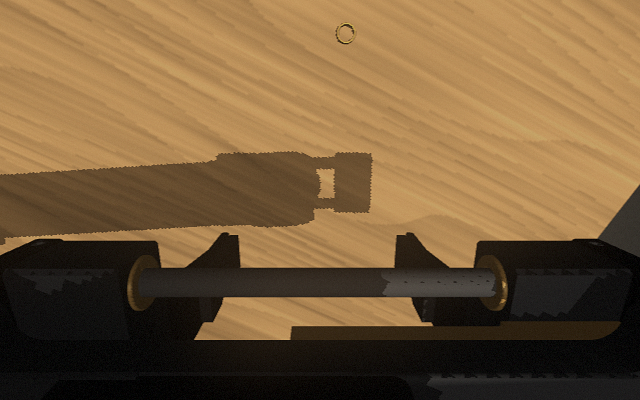

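The scene view shows the mat with four open cases, at (218,175), (270,176), (208,211) and (264,209). Closed lidded boxes sit at (203,247) and (262,245), and the green (322,236) and white (322,284) look-alikes are off the mat. The forceps are at (241,190) and the stack on the pan at (390,160). The wrist view shows only table for now.

```bash
python3 - <<'E'
from h import *
i=env.camera_info('scene');j=env.camera_info('side')
S={'A':((218,175),(416,177)),'B':((270,176),(401,208)),'C':((208,211),(367,168)),'D':((264,209),(351,196)),'forceps':((241,190),(389,189)),'stacktop':((391,153),(332,234))}
for k,(a,b) in S.items(): print(k,np.round(onz(i,*a,.018),3),np.round(onz(j,*b,.018),3),[np.round(x,4) for x in cross(ray(i,*a),ray(j,*b))])
E
```

```text
A [ 0.472 -0.283  0.018] [ 0.466 -0.277  0.018] [array([ 0.4669, -0.2848,  0.0133]), np.float64(0.0006)]
B [ 0.483 -0.133  0.018] [ 0.476 -0.126  0.018] [array([ 0.4768, -0.1339,  0.0123]), np.float64(0.0007)]
C [ 0.604 -0.292  0.018] [ 0.595 -0.285  0.018] [array([ 0.5981, -0.2949,  0.0119]), np.float64(0.0015)]
D [ 0.604 -0.144  0.018] [ 0.599 -0.141  0.018] [array([ 0.6003, -0.1449,  0.0144]), np.float64(0.0015)]
forceps [ 0.533 -0.211  0.018] [ 0.519 -0.199  0.018] [array([ 0.5222, -0.2147,  0.0074]), np.float64(0.0023)]
stacktop [0.403 0.232 0.018] [0.596 0.018 0.018] [array([0.5438, 0.1887, 0.1519]), np.float64(0.0015)]
```

Call:
step_arm:
  rows:
    - {"angular":[0,0,0.0483],"slide":[0,0,0],"jaw":1}
    - {"angular":[0,0,0.0483],"slide":[0,0,0],"jaw":1}
    - {"angular":[0,0,0.0483],"slide":[0,0,0],"jaw":1}
    - {"angular":[0,0,0],"slide":[0.053,-0.107,0],"jaw":1}
    - {"angular":[0,0,0],"slide":[0.053,-0.107,0],"jaw":1}
    - {"angular":[0,0,0],"slide":[0.053,-0.107,0],"jaw":1}
    - {"angular":[0,0,0],"slide":[0.053,-0.107,0],"jaw":1}
    - {"angular":[0,0,0],"slide":[0.053,-0.107,0],"jaw":1}
    - {"angular":[0,0,0],"slide":[0.053,-0.107,0],"jaw":1}
    - {"angular":[0,0,0],"slide":[0.053,-0.107,0],"jaw":1}
  newtons: 30

```text
time_s: 1.4
tool_pos: [0.4716, -0.2077, 0.2225]
tool_rot: [180.0, -0.0, -0.0]
force: [0.9, -0.6, -0.6]
grip_width: 0.0871
grasp_force: 0.0
```

```bash
python3 - <<'E'
from h import *
import pickle
im,i=snap('wrist','w1.png'); pickle.dump((im,i),open('w1.pkl','wb')); print(env.get_obs()['tool_pos'],-np.array(i['R']).T@np.array(i['t']))
E
```

```text
[ 0.47580807 -0.19768767  0.22275696] [ 0.54617435 -0.20802627  0.38631682]
```

View pics/w1.png

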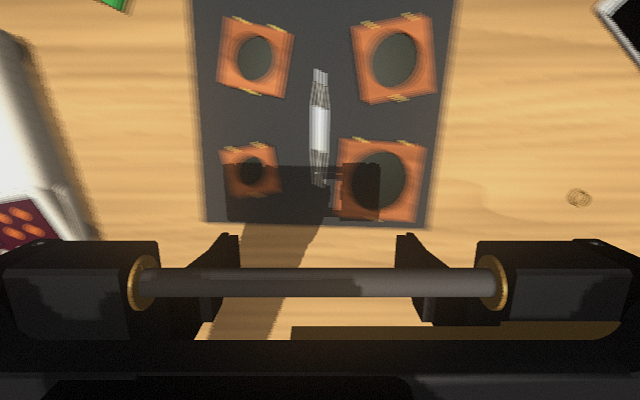

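Call:
step_arm:
  rows:
    - {"angular":[0,0,0],"slide":[0,-0.1,0],"jaw":1}
    - {"angular":[0,0,0],"slide":[0,-0.1,0],"jaw":1}
    - {"angular":[0,0,0],"slide":[0,0,0],"jaw":1}

```text
time_s: 1.82
tool_pos: [0.4714, -0.1051, 0.2227]
tool_rot: [-180.0, -0.0, 0.4]
force: [-0.3, -0.2, -0.2]
grip_width: 0.0867
grasp_force: 0.0
```

```bash
python3 - <<'E'
from h import *
import pickle
im,i=snap('wrist','w2.png'); pickle.dump((im,i),open('w2.pkl','wb')); print(env.get_obs()['tool_pos'])
E
```

```text
[ 0.47118624 -0.10805436  0.22258508]
```

w1 shows the four open cases, motion-blurred: upper left (255,55), upper right (395,57), lower left (250,172), lower right (380,180). The forceps are between them at (320,125). I'll use a settled view, w2.

View pics/w2.png

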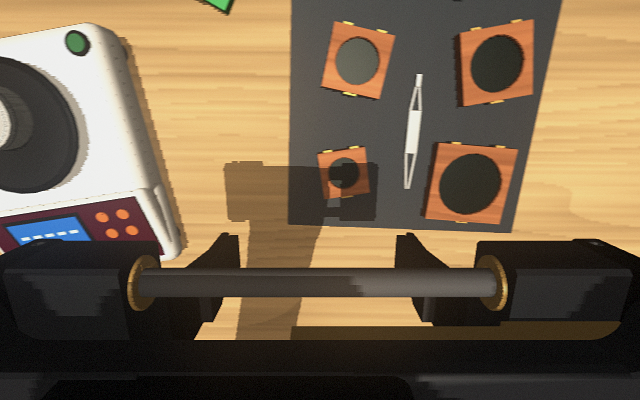

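Call:
step_arm:
  rows:
    - {"angular":[0,0,0],"slide":[0,0.1,0],"jaw":1}
    - {"angular":[0,0,0],"slide":[0,0.1,0],"jaw":1}
    - {"angular":[0,0,0],"slide":[0,0.06,0],"jaw":1}
    - {"angular":[0,0,0],"slide":[0,0,0],"jaw":1}
    - {"angular":[0,0,0],"slide":[0,0,0],"jaw":1}
    - {"angular":[0,0,0],"slide":[0,0,0],"jaw":1}

```text
time_s: 2.62
tool_pos: [0.4713, -0.2386, 0.2226]
tool_rot: [-180.0, 0.0, 0.1]
force: [0.6, 0.5, 0.1]
grip_width: 0.0872
grasp_force: 0.0
```

```bash
cat > cases.py <<'E'
from h import *
import pickle
def find(im):
    hsv=cv2.cvtColor(im,cv2.COLOR_BGR2HSV)
    wood=((hsv[:,:,0]<13)&(hsv[:,:,1]>120)&(hsv[:,:,2]>35)).astype(np.uint8)
    wood[238:]=0
    wood=cv2.morphologyEx(wood,cv2.MORPH_OPEN,np.ones((3,3)))
    cs,h=cv2.findContours(wood,cv2.RETR_CCOMP,cv2.CHAIN_APPROX_NONE)
    out=[]
    for k,c in enumerate(cs):
        if h[0][k][3]>=0 and cv2.contourArea(c)>150:
            p=h[0][k][3]
            out.append((cv2.fitEllipse(c),cv2.minAreaRect(cs[p])))
    return out,wood*255
if __name__=='__main__':
    im,i=snap('wrist','w3.png'); pickle.dump((im,i),open('w3.pkl','wb')); print(env.get_obs()['tool_pos'])
    for n in ('w2','w3'):
        im,i=pickle.load(open(n+'.pkl','rb')); o,m=find(im); cv2.imwrite('pics/m_%s.png'%n,m)
        print(n)
        for e,r in o: print(np.round(e[0],1),np.round(e[1],1),np.round(r[1],1),np.round(onz(i,*e[0],.018),4),np.round(onz(i,*r[0],.018),4), 'well dia',np.round(np.mean(e[1])*.37/i['fx'],4))
E
python3 cases.py
```

```text
[ 0.47135629 -0.23857898  0.22263186]
w2
[343.4 172.5] [30.7 31.9] [47.3 48.6] [ 0.4777 -0.1363  0.018 ] [ 0.4782 -0.1367  0.018 ] well dia 0.0367
[469.2 183.3] [56.6 65. ] [89.  77.4] [ 0.4658 -0.2867  0.018 ] [ 0.4661 -0.2873  0.018 ] well dia 0.0712
[495.9  63.6] [49.4 58.8] [74.8 87. ] [ 0.598  -0.2972  0.018 ] [ 0.599  -0.2972  0.018 ] well dia 0.0634
w3
[229.7 172.3] [30.  32.5] [47.7 50.5] [ 0.4775 -0.1355  0.018 ] [ 0.4777 -0.1356  0.018 ] well dia 0.0367
[356.4 181.9] [60.2 62.9] [80.1 76.9] [ 0.4661 -0.2857  0.018 ] [ 0.4663 -0.2872  0.018 ] well dia 0.0722
[370.4  62. ] [52.7 57.6] [77.8 73.5] [ 0.598  -0.2961  0.018 ] [ 0.5993 -0.2973  0.018 ] well dia 0.0646
```

w2 is sharp: case B at (343,172), A at (469,183), C at (496,64), D at (358,60), forceps at (413,130). The pan and stack are at the left.

```bash
cat > c2.py <<'E'
from h import *
import pickle
C={}
for n in ('w2','w3'):
    im,i=pickle.load(open(n+'.pkl','rb'))
    hsv=cv2.cvtColor(im,cv2.COLOR_BGR2HSV)
    rough=dict(A=(.466,-.287),B=(.4775,-.136),C=(.598,-.297),D=(.601,-.146))
    for k,(x,y) in rough.items():
        u,v=proj(i,(x,y,.018)); 
        dark=((hsv[:,:,1]<110)&(hsv[:,:,2]<125)).astype(np.uint8)
        _,lab=cv2.connectedComponents(dark,connectivity=4); m=(lab==lab[int(v),int(u)]).astype(np.uint8)
        cs=cv2.findContours(m,cv2.RETR_EXTERNAL,cv2.CHAIN_APPROX_NONE)[0]; c=max(cs,key=cv2.contourArea)
        W=np.array([onz(i,*p[0],.018)[:2] for p in c],np.float32)
        (cc,d,_)=cv2.fitEllipse(W*1000)
        e=proj(i,(cc[0]/1000,cc[1]/1000,.018)); C.setdefault(k,[]).append((i,e))
        print(n,k,np.round(cc,1),np.round(d,1),'area',m.sum())
for k,v in C.items(): print(k,[np.round(x,4) for x in cross(ray(v[0][0],*v[0][1]),ray(v[1][0],*v[1][1]))])
E
python3 c2.py
```

```text
w2 A [ 465.1 -286.2] [68.6 71.1] area 2714
w2 B [ 477.6 -136.4] [34.  34.8] area 698
w2 C [ 597.2 -297. ] [52.  54.4] area 2136
w2 D [ 599.3 -147.2] [44.3 45. ] area 1523
w3 A [ 466.1 -285. ] [68.5 72.1] area 2618
w3 B [ 477.5 -135.7] [33.9 34.7] area 691
w3 C [ 597.4 -296. ] [54.6 55. ] area 2269
w3 D [ 599.2 -146.4] [44.4 45.1] area 1530
A [array([ 0.4663, -0.2846,  0.0212]), np.float64(0.0009)]
B [array([ 0.4779, -0.1362,  0.0198]), np.float64(0.0001)]
C [array([ 0.5969, -0.2956,  0.0207]), np.float64(0.0002)]
D [array([ 0.599 , -0.1469,  0.0202]), np.float64(0.0001)]
```

Call:
step_arm:
  rows:
    - {"angular":[0,0,0],"slide":[-0.006,-0.111,-0.023],"jaw":1}
    - {"angular":[0,0,0],"slide":[-0.006,-0.111,-0.023],"jaw":1}
    - {"angular":[0,0,0],"slide":[-0.006,-0.111,-0.023],"jaw":1}
    - {"angular":[0,0,0],"slide":[-0.006,-0.111,-0.023],"jaw":1}
    - {"angular":[0,0,0],"slide":[-0.006,-0.111,-0.023],"jaw":1}
    - {"angular":[0,0,0],"slide":[-0.006,-0.111,-0.023],"jaw":1}
    - {"angular":[0,0,0],"slide":[-0.006,-0.111,-0.023],"jaw":1}
    - {"angular":[0,0,0],"slide":[0,0,0],"jaw":1}
    - {"angular":[0,0,0],"slide":[0,0,0],"jaw":1}
    - {"angular":[0,0,0],"slide":[0,0,0],"jaw":1}

```text
time_s: 3.92
tool_pos: [0.4503, 0.1475, 0.3026]
tool_rot: [180.0, 0.0, -0.2]
force: [-0.6, -0.2, -0.2]
grip_width: 0.087
grasp_force: 0.0
```

```bash
python3 - <<'E'
from h import *
import pickle
im,i=snap('wrist'); pickle.dump((im,i),open('s1.pkl','wb')); print(env.get_obs()['tool_pos'])
u,v=proj(i,(.544,.189,.14)); print(u,v)
E
```

```text
[0.45039632 0.14756291 0.30265994]
274.04396183692734 92.00062574438975
```

Call:
step_arm:
  rows:
    - {"angular":[0,0,0],"slide":[0,-0.1,0],"jaw":1}
    - {"angular":[0,0,0],"slide":[0,-0.06,0],"jaw":1}
    - {"angular":[0,0,0],"slide":[0,0,0],"jaw":1}
    - {"angular":[0,0,0],"slide":[0,0,0],"jaw":1}
    - {"angular":[0,0,0],"slide":[0,0,0],"jaw":1}

```text
time_s: 4.6
tool_pos: [0.4508, 0.2272, 0.3029]
tool_rot: [180.0, 0.0, -0.2]
force: [-0.2, -0.5, -0.1]
grip_width: 0.087
grasp_force: 0.0
```

```bash
python3 - <<'E'
from h import *
import pickle
im,i=snap('wrist'); pickle.dump((im,i),open('s2.pkl','wb')); print(env.get_obs()['tool_pos'])
o=[]
for n in ('s1','s2'):
    im,i=pickle.load(open(n+'.pkl','rb'));u,v=proj(i,(.544,.189,.14)).astype(int); print(u,v)
    c=cv2.copyMakeBorder(im,100,100,100,100,cv2.BORDER_CONSTANT)[v:v+200,u:u+200]; print('origin',u-100,v-100)
    o.append(cv2.resize(c,None,fx=2,fy=2,interpolation=cv2.INTER_CUBIC))
cv2.imwrite('pics/s12.png',np.hstack(o))
E
```

```text
[0.45081043 0.22748818 0.30293604]
274 92
origin 174 -8
355 92
origin 255 -8
```

View pics/s12.png

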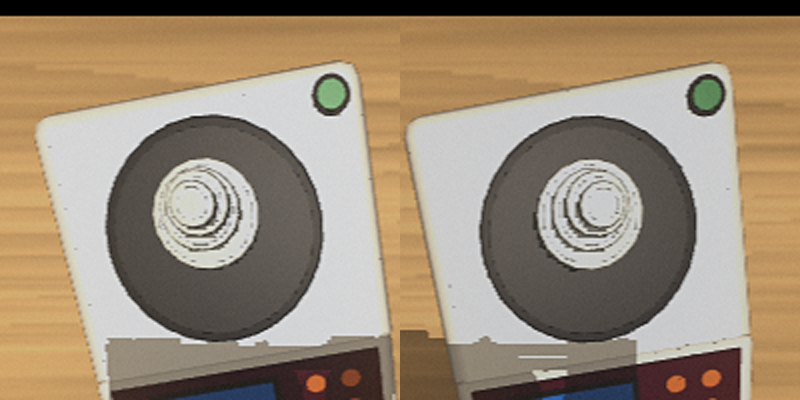

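The crops show the stack on the pan. w50's top is at about pixel (270,94) in s1 and (357,94) in s2, and the pan centre at (281,106) and (349,106). I see no look-alike of the stack. The candidates for it were the pan stack (390,160 in the scene view), the blue bulb and the bottle cap, so the pan stack is the right one.

```bash
python3 - <<'E'
from h import *
import pickle
I=[pickle.load(open(n+'.pkl','rb')) for n in('s1','s2')]
for nm,z,a,b in (('w50',.158,(270,94),(357,94)),('pan',.08,(281,106),(349,106))):
    print(nm,[np.round(x,4) for x in cross(ray(I[0][1],*a),ray(I[1][1],*b))],onz(I[0][1],*a,z),onz(I[1][1],*b,z))
# outer stack silhouette -> w500 top
for im,i in I:
    u,v=proj(i,(.542,.188,.104)).astype(int)
    g=cv2.cvtColor(im,cv2.COLOR_BGR2HSV); 
    m=((g[:,:,2]>120)).astype(np.uint8); m=cv2.morphologyEx(m,cv2.MORPH_CLOSE,np.ones((7,7)))
    _,l=cv2.connectedComponents(m); m=(l==l[v,u]).astype(np.uint8)
    c=max(cv2.findContours(m,cv2.RETR_EXTERNAL,cv2.CHAIN_APPROX_NONE)[0],key=cv2.contourArea)
    W=np.array([onz(i,*p[0],.104)[:2] for p in c],np.float32)*1000
    print('w500',m.sum(),np.round(cv2.minEnclosingCircle(W),1) if 0 else (cv2.minEnclosingCircle(W)))
E
```

```text
w50 [array([0.5412, 0.19  , 0.1616]), np.float64(0.0004)] [0.54121198 0.19050231 0.158     ] [0.54157544 0.18957208 0.158     ]
pan [array([0.5321, 0.1891, 0.0802]), np.float64(0.0004)] [0.5319466  0.18916954 0.08      ] [0.53234246 0.1891269  0.08      ]
w500 2301 ((539.0819091796875, 191.25686645507812), 29.043148040771484)
w500 2278 ((539.0404052734375, 191.03955078125), 29.032184600830078)
```

Call:
step_arm:
  rows:
    - {"angular":[0,0,0],"slide":[0.0603,0.0248,0],"jaw":1}
    - {"angular":[0,0,0],"slide":[0.0603,0.0248,0],"jaw":1}
    - {"angular":[0,0,0],"slide":[0.0603,0.0248,0],"jaw":1}
    - {"angular":[0,0,0],"slide":[0,0,0.075],"jaw":1}
    - {"angular":[0,0,0],"slide":[0,0,0.075],"jaw":1}
    - {"angular":[0,0,0],"slide":[0,0,0.07],"jaw":1}
    - {"angular":[0,0,0],"slide":[0,0,0],"jaw":1}
    - {"angular":[0,0,0],"slide":[0,0,0],"jaw":1}
    - {"angular":[0,0,0],"slide":[0,0,0],"jaw":1}

```text
time_s: 5.78
tool_pos: [0.5419, 0.1921, 0.195]
tool_rot: [-180.0, -0.2, -0.0]
force: [-0.3, -0.1, -0.6]
grip_width: 0.0871
grasp_force: 0.0
```

```bash
python3 - <<'E'
from h import *
im,i=snap('wrist','g1.png'); s,_=snap('side'); 
print(env.get_obs()['tool_pos'],env.get_obs()['tool_rot'])
a=cv2.resize(im[150:400,170:470],(480,400)); b=cv2.resize(s[140:330,270:420],(316,400))
cv2.imwrite('pics/g1.png',np.hstack([a,b]))
E
```

```text
[0.54153147 0.19202356 0.19447038] [-1.79978829e+02 -1.33141089e-01 -3.11247358e-02]
```

View pics/g1.png

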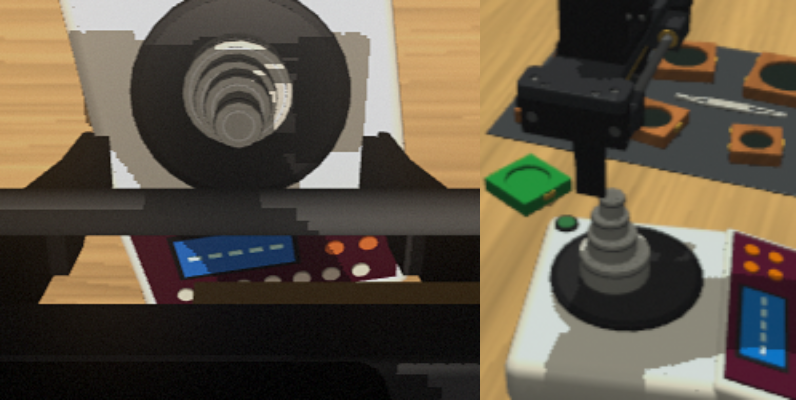

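The crop shows w50's top centred between the fingers at about wrist pixel (319,227). The weights are nearly concentric.

```bash
python3 - <<'E'
from h import *
i=env.camera_info('wrist'); print(onz(i,319.4,227.5,.158), env.get_obs()['tool_pos'])
E
```

```text
[0.54136565 0.19015175 0.158     ] [0.54153147 0.19202356 0.19447038]
```

Call:
step_arm:
  rows:
    - {"angular":[0,0,0],"slide":[0,0.004,0.05],"jaw":1}
    - {"angular":[0,0,0],"slide":[0,0,0.03],"jaw":1}
    - {"angular":[0,0,0],"slide":[0,0,0.014],"jaw":1}
    - {"angular":[0,0,0],"slide":[0,0,0],"jaw":0.5}
    - {"angular":[0,0,0],"slide":[0,0,0],"jaw":0.35}
    - {"angular":[0,0,0],"slide":[0,0,0],"jaw":0.1}
    - {"angular":[0,0,0],"slide":[0,0,0],"jaw":0.1}
    - {"angular":[0,0,0],"slide":[0,0,0],"jaw":0.1}
    - {"angular":[0,0,0],"slide":[0,0,0],"jaw":0.1}
    - {"angular":[0,0,0],"slide":[0,0,0],"jaw":0.1}
  newtons: 20

```text
time_s: 7.12
tool_pos: [0.5408, 0.1897, 0.146]
tool_rot: [180.0, 0.0, -0.0]
force: [0.5, 0.0, -0.1]
grip_width: 0.0254
grasp_force: 0.0
```

Call:
step_arm:
  rows:
    - {"angular":[0,0,0],"slide":[0,0,0],"jaw":0.1}
    - {"angular":[0,0,0],"slide":[0,0,0],"jaw":0.1}
    - {"angular":[0,0,0],"slide":[0,0,0],"jaw":0.1}

```text
time_s: 7.5
tool_pos: [0.5408, 0.1898, 0.146]
tool_rot: [180.0, 0.0, -0.0]
force: [-0.3, -0.5, 0.1]
grip_width: 0.0199
grasp_force: 20.0
```

Call:
step_arm:
  rows:
    - {"angular":[0,0,0],"slide":[0,0,-0.03],"jaw":0.1}
    - {"angular":[0,0,0],"slide":[0,0,-0.04],"jaw":0.1}
    - {"angular":[0,0,0],"slide":[-0.018,0.093,0],"jaw":0.1}
    - {"angular":[0,0,0],"slide":[-0.018,0.093,0],"jaw":0.1}
    - {"angular":[0,0,0],"slide":[-0.018,0.093,0],"jaw":0.1}
    - {"angular":[0,0,0],"slide":[-0.018,0.093,0],"jaw":0.1}
    - {"angular":[0,0,0],"slide":[-0.018,0.093,0],"jaw":0.1}
    - {"angular":[0,0,0],"slide":[-0.018,0.093,0],"jaw":0.1}
    - {"angular":[0,0,0],"slide":[-0.018,0.093,0],"jaw":0.1}
    - {"angular":[0,0,0],"slide":[0,0,0],"jaw":0.1}

```text
time_s: 8.75
tool_pos: [0.4771, -0.1404, 0.1826]
tool_rot: [179.9, -0.1, -0.5]
force: [-0.5, 0.5, -0.5]
grip_width: 0.0203
grasp_force: 20.0
```

Call:
step_arm:
  rows:
    - {"angular":[0,0,0],"slide":[0,0,0.1],"jaw":0.1}
    - {"angular":[0,0,0],"slide":[0,0,0.1],"jaw":0.1}
    - {"angular":[0,0,0],"slide":[0,0,0],"jaw":0.1}
    - {"angular":[0,0,0],"slide":[0,0,0],"jaw":0.1}

```text
time_s: 9.25
tool_pos: [0.4795, -0.1354, 0.0834]
tool_rot: [180.0, -0.2, 0.0]
force: [0.2, -0.1, -0.5]
grip_width: 0.0201
grasp_force: 20.0
```

```bash
python3 - <<'E'
from h import *
o=env.get_obs();print(o['tool_pos'],o['tool_rot'],o['grip_width'],o['grasp_force'],o['force'])
im,i=snap('wrist'); s,j=snap('side')
a=cv2.resize(im[130:350,190:450],(473,400),interpolation=cv2.INTER_CUBIC); b=cv2.resize(s[130:230,340:440],(320,400)[:1]+(400,),interpolation=cv2.INTER_CUBIC)
cv2.imwrite('pics/p1.png',np.hstack([a,b]))
E
```

```text
[ 0.47950589 -0.1353878   0.08337617] [ 1.79957938e+02 -1.77111996e-01  3.45079904e-02] 0.02014136210303679 19.999894201755524 [ 0.15219983 -0.10132193 -0.48536308]
```

View pics/p1.png

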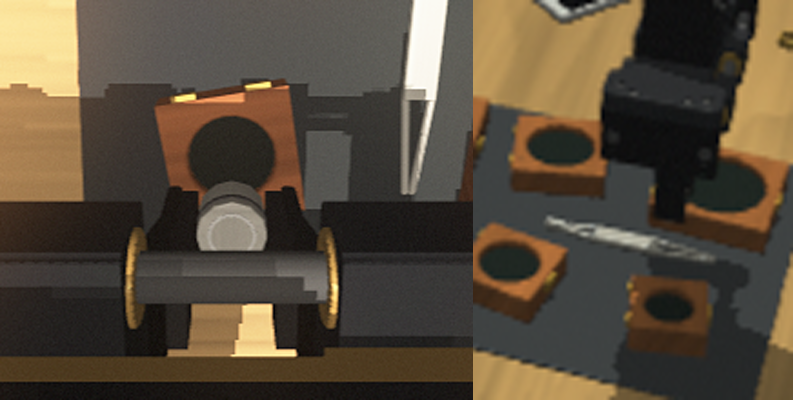

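p1 shows w50 held upright between the pads (wrist pixel about (318,258)), with case50's well right below and ahead.

```bash
python3 - <<'E'
from h import *
i=env.camera_info('wrist'); print(onz(i,318.2,258.2,.0954), env.get_obs()['tool_pos'])
E
```

```text
[ 0.48027625 -0.13683661  0.0954    ] [ 0.47986795 -0.13592328  0.08380945]
```

Call:
step_arm:
  rows:
    - {"angular":[0,0,0],"slide":[-0.004,0,0.06],"jaw":0.1}
    - {"angular":[0,0,0],"slide":[0,0,0.04],"jaw":0.1}
    - {"angular":[0,0,0],"slide":[0,0,0.018],"jaw":0.1}
    - {"angular":[0,0,0],"slide":[0,0,0],"jaw":0.1}
    - {"angular":[0,0,0],"slide":[0,0,0],"jaw":0.1}

```text
time_s: 9.98
tool_pos: [0.4767, -0.136, 0.0233]
tool_rot: [179.9, -0.1, -0.0]
force: [-0.5, 1.1, 0.1]
grip_width: 0.0204
grasp_force: 20.0
```

Call:
step_arm:
  rows:
    - {"angular":[0,0,0],"slide":[0,0,0.004],"jaw":0.1}
    - {"angular":[0,0,0],"slide":[0,0,0.002],"jaw":0.1}
    - {"angular":[0,0,0],"slide":[0,0,0],"jaw":0.1}

```text
time_s: 10.35
tool_pos: [0.4756, -0.1357, 0.0191]
tool_rot: [180.0, 0.0, -0.0]
force: [0.2, -0.0, 0.1]
grip_width: 0.0202
grasp_force: 20.0
```

Call:
step_arm:
  rows:
    - {"angular":[0,0,0],"slide":[0,0,0.001],"jaw":0.1}
    - {"angular":[0,0,0],"slide":[0,0,0],"jaw":0.1}
    - {"angular":[0,0,0],"slide":[0,0,0],"jaw":0.1}

```text
time_s: 10.72
tool_pos: [0.4757, -0.1357, 0.0189]
tool_rot: [180.0, 0.0, -0.0]
force: [-2.1, 0.3, 5.4]
grip_width: 0.0202
grasp_force: 20.0
```

Call:
step_arm:
  rows:
    - {"angular":[0,0,0],"slide":[0,0,0.001],"jaw":0.1}
    - {"angular":[0,0,0],"slide":[0,0,0],"jaw":0.1}
    - {"angular":[0,0,0],"slide":[0,0,0],"jaw":0.1}

```text
time_s: 11.1
tool_pos: [0.4757, -0.1358, 0.0189]
tool_rot: [180.0, 0.0, -0.0]
force: [-3.1, 0.5, 9.4]
grip_width: 0.0201
grasp_force: 20.0
```

Call:
step_arm:
  rows:
    - {"angular":[0,0,0],"slide":[0,0,-0.001],"jaw":0.3}
    - {"angular":[0,0,0],"slide":[0,0,0],"jaw":0.4}
    - {"angular":[0,0,0],"slide":[0,0,0],"jaw":0.5}
    - {"angular":[0,0,0],"slide":[0,0,0],"jaw":0.5}
    - {"angular":[0,0,0],"slide":[0,0,-0.06],"jaw":0.6}
    - {"angular":[0,0,0],"slide":[0,0,-0.12],"jaw":1}
    - {"angular":[0,0,0],"slide":[0,0,-0.12],"jaw":1}
    - {"angular":[0,0,0],"slide":[0,0,0],"jaw":1}
    - {"angular":[0,0,0],"slide":[0,0,0],"jaw":1}

```text
time_s: 12.22
tool_pos: [0.4752, -0.1358, 0.168]
tool_rot: [180.0, 0.0, -0.0]
force: [-0.8, 1.0, -0.3]
grip_width: 0.0826
grasp_force: 0.0
```

```bash
python3 - <<'E'
from h import *
o=env.get_obs();print(o['tool_pos'],o['tool_rot'],o['grip_width'])
im,i=snap('wrist'); print(proj(i,(.4777,-.136,.031)))
s,j=snap('side')
u,v=proj(j,(.54,.19,.1)).astype(int)
a=cv2.resize(im[100:300,200:440],(480,400),interpolation=cv2.INTER_CUBIC); b=cv2.resize(s[130:290,280:440],(320,400)[:1]+(400,),interpolation=cv2.INTER_CUBIC)
cv2.imwrite('pics/p2.png',np.hstack([a,b]))
E
```

```text
[ 0.47517162 -0.13577598  0.16800349] [ 1.79987238e+02  3.93099318e-02 -3.20448059e-02] 0.08259364000236737
[316.9741934  188.67608701]
```

View pics/p2.png

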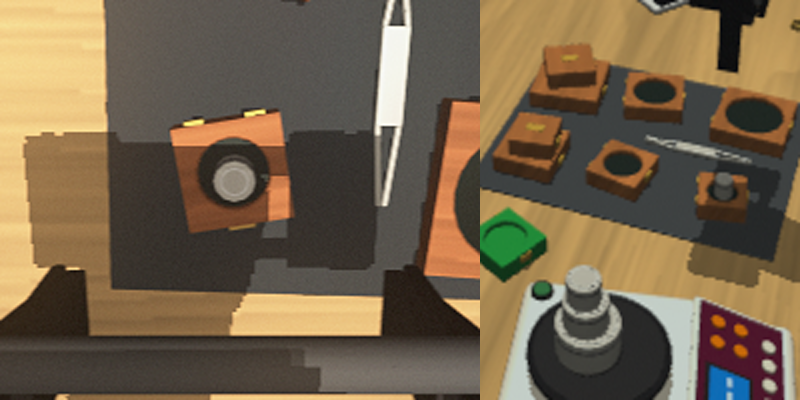

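p2 shows w50 standing centred in case50's well (about 1 mm off). The stack is now three weights. Next is w100.

Call:
step_arm:
  rows:
    - {"angular":[0,0,0],"slide":[0.0187,-0.0931,-0.005],"jaw":1}
    - {"angular":[0,0,0],"slide":[0.0187,-0.0931,-0.005],"jaw":1}
    - {"angular":[0,0,0],"slide":[0.0187,-0.0931,-0.005],"jaw":1}
    - {"angular":[0,0,0],"slide":[0.0187,-0.0931,-0.005],"jaw":1}
    - {"angular":[0,0,0],"slide":[0.0187,-0.0931,-0.005],"jaw":1}
    - {"angular":[0,0,0],"slide":[0.0187,-0.0931,-0.005],"jaw":1}
    - {"angular":[0,0,0],"slide":[0.0187,-0.0931,-0.005],"jaw":1}
    - {"angular":[0,0,0],"slide":[0,0,0],"jaw":1}
    - {"angular":[0,0,0],"slide":[0,0,0],"jaw":1}
    - {"angular":[0,0,0],"slide":[0,0,0],"jaw":1}

```text
time_s: 13.58
tool_pos: [0.5411, 0.1882, 0.1851]
tool_rot: [179.9, 0.1, -0.2]
force: [0.5, -0.8, -0.8]
grip_width: 0.0868
grasp_force: 0.0
```

```bash
cat > top.py <<'E'
from h import *
import sys
# rectify plane at height z (mm grid 0.25mm) and find the circle of radius r near (x0,y0)
def top(im,i,x0,y0,z,r,half=.05,s=4000):
    n=int(2*half*s)
    g=np.array([proj(i,(x0-half+a,y0-half+b,z)) for a,b in ((0,0),(2*half,0),(2*half,2*half),(0,2*half))],np.float32)
    d=np.array([(0,0),(n,0),(n,n),(0,n)],np.float32)
    w=cv2.warpPerspective(im,cv2.getPerspectiveTransform(g,d),(n,n),flags=cv2.INTER_LINEAR)
    gr=cv2.GaussianBlur(cv2.cvtColor(w,cv2.COLOR_BGR2GRAY),(0,0),3)
    c=cv2.HoughCircles(gr,cv2.HOUGH_GRADIENT_ALT if 0 else cv2.HOUGH_GRADIENT,1,8,param1=60,param2=12,minRadius=int((r-.001)*s),maxRadius=int((r+.001)*s))
    out=[] if c is None else [(x0-half+q[0]/s,y0-half+q[1]/s,q[2]/s) for q in c[0][:4]]
    for q in (c[0][:1] if c is not None else []): cv2.circle(w,(int(q[0]),int(q[1])),int(q[2]),(0,0,255),1)
    return out,w
if __name__=='__main__':
    x,y,z,r=map(float,sys.argv[1:5]); o=env.get_obs(); print(o['tool_pos'],o['tool_rot'])
    im,i=snap('wrist'); out,w=top(im,i,x,y,z,r); print(np.round(out,4)); cv2.imwrite('pics/'+sys.argv[5],np.hstack([w,im[100:500][:,170:470].copy()[:400] if 0 else cv2.resize(im[100:360,190:450],(w.shape[0],w.shape[0]))]))
E
python3 top.py .5405 .190 .140 .0155 t100.png
```

```text
[0.54109888 0.1881729  0.18512611] [ 1.79925594e+02  8.00990999e-02 -1.57195732e-01]
[[0.5474 0.1906 0.0144]
 [0.5434 0.1909 0.0144]
 [0.5414 0.1919 0.0158]
 [0.5491 0.1924 0.0158]]
```

View pics/t100.png

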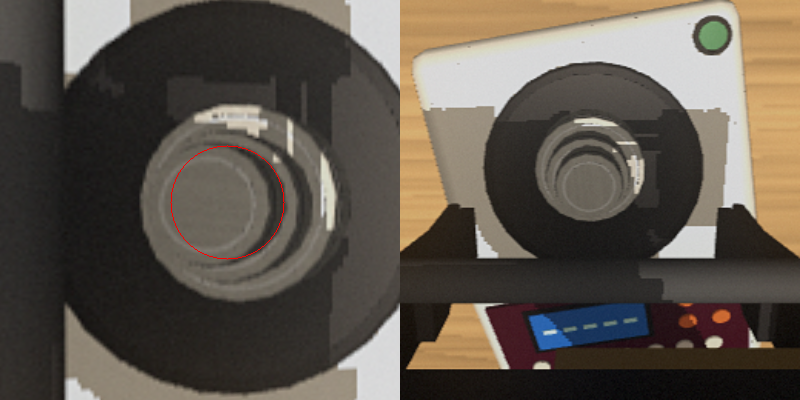

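The rectified crop shows w100's top centred at (209,201). Hough's red circle is off by 4 mm, so I'm using the eyed centre of (0.5425, 0.190).

Call:
step_arm:
  rows:
    - {"angular":[0,0,0],"slide":[0.003,-0.004,0.06],"jaw":0.7}
    - {"angular":[0,0,0],"slide":[0,0,0.035],"jaw":0.6}
    - {"angular":[0,0,0],"slide":[0,0,0.015],"jaw":0.5}
    - {"angular":[0,0,0],"slide":[0,0,0],"jaw":0.2}
    - {"angular":[0,0,0],"slide":[0,0,0],"jaw":0.2}
    - {"angular":[0,0,0],"slide":[0,0,0],"jaw":0.2}
    - {"angular":[0,0,0],"slide":[0,0,0],"jaw":0.2}
    - {"angular":[0,0,0],"slide":[0,0,0],"jaw":0.2}
    - {"angular":[0,0,0],"slide":[0,0,0],"jaw":0.2}
    - {"angular":[0,0,0],"slide":[0,0,0],"jaw":0.2}

```text
time_s: 14.88
tool_pos: [0.5432, 0.1922, 0.1316]
tool_rot: [180.0, -0.1, -0.0]
force: [-1.0, -0.3, 6.0]
grip_width: 0.0301
grasp_force: 20.0
```

Call:
step_arm:
  rows:
    - {"angular":[0,0,0],"slide":[0,0,-0.03],"jaw":0.2}
    - {"angular":[0,0,0],"slide":[0,0,-0.05],"jaw":0.2}
    - {"angular":[0,0,0],"slide":[0.0162,0.0964,0],"jaw":0.2}
    - {"angular":[0,0,0],"slide":[0.0162,0.0964,0],"jaw":0.2}
    - {"angular":[0,0,0],"slide":[0.0162,0.0964,0],"jaw":0.2}
    - {"angular":[0,0,0],"slide":[0.0162,0.0964,0],"jaw":0.2}
    - {"angular":[0,0,0],"slide":[0.0162,0.0964,0],"jaw":0.2}
    - {"angular":[0,0,0],"slide":[0.0162,0.0964,0],"jaw":0.2}
    - {"angular":[0,0,0],"slide":[0.0162,0.0964,0],"jaw":0.2}
    - {"angular":[0,0,0],"slide":[0,0,0],"jaw":0.2}

```text
time_s: 16.12
tool_pos: [0.5986, -0.1518, 0.1705]
tool_rot: [179.9, 0.1, -0.5]
force: [-0.4, 0.5, -1.2]
grip_width: 0.0301
grasp_force: 20.0
```

Call:
step_arm:
  rows:
    - {"angular":[0,0,0],"slide":[0,0,0.1],"jaw":0.2}
    - {"angular":[0,0,0],"slide":[0,0,0.1],"jaw":0.2}
    - {"angular":[0,0,0],"slide":[0,0,0],"jaw":0.2}
    - {"angular":[0,0,0],"slide":[0,0,0],"jaw":0.2}

```text
time_s: 16.62
tool_pos: [0.6006, -0.1447, 0.073]
tool_rot: [180.0, -0.1, 0.0]
force: [-0.1, -0.6, -0.6]
grip_width: 0.0299
grasp_force: 20.0
```

```bash
python3 top.py .5995 -.1465 .081 .0155 h100.png
```

```text
[ 0.60059372 -0.14467193  0.07303681] [ 1.79995868e+02 -1.35153265e-01  2.69300466e-02]
[[ 0.6219 -0.1459  0.0164]
 [ 0.5999 -0.1451  0.015 ]
 [ 0.6231 -0.1441  0.0152]]
```

View pics/h100.png

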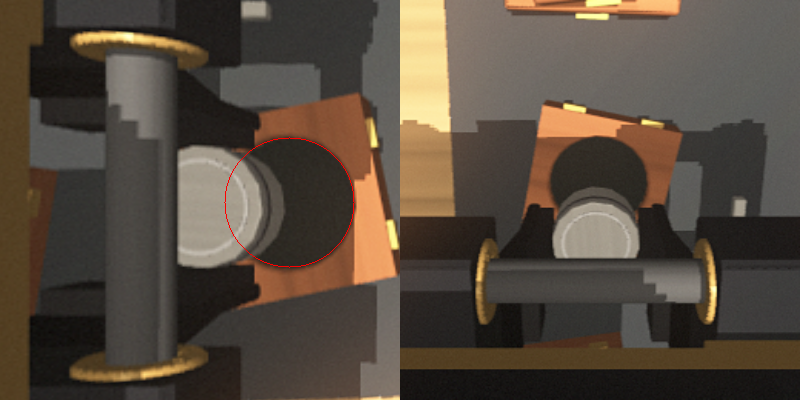

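The rectified crop shows w100 upright in the grip, its top centred at (202,207), i.e. (0.600, -0.1447). case100's well is just below, so I shift 2 mm and go down.

Call:
step_arm:
  rows:
    - {"angular":[0,0,0],"slide":[-0.001,0.004,0.06],"jaw":0.2}
    - {"angular":[0,0,0],"slide":[0,0,0.028],"jaw":0.2}
    - {"angular":[0,0,0],"slide":[0,0,0.008],"jaw":0.2}
    - {"angular":[0,0,0],"slide":[0,0,0],"jaw":0.2}
    - {"angular":[0,0,0],"slide":[0,0,0.002],"jaw":0.2}
    - {"angular":[0,0,0],"slide":[0,0,0],"jaw":0.2}
    - {"angular":[0,0,0],"slide":[0,0,0],"jaw":0.2}

```text
time_s: 17.55
tool_pos: [0.599, -0.1474, 0.0223]
tool_rot: [180.0, -0.0, -0.0]
force: [-0.8, -0.3, -0.7]
grip_width: 0.0298
grasp_force: 20.0
```

Call:
step_arm:
  rows:
    - {"angular":[0,0,0],"slide":[0,0,0.002],"jaw":0.2}
    - {"angular":[0,0,0],"slide":[0,0,0],"jaw":0.2}
    - {"angular":[0,0,0],"slide":[0,0,0],"jaw":0.2}

```text
time_s: 17.92
tool_pos: [0.599, -0.1474, 0.0216]
tool_rot: [180.0, -0.0, -0.0]
force: [-2.5, 0.7, 6.0]
grip_width: 0.03
grasp_force: 20.0
```

Call:
step_arm:
  rows:
    - {"angular":[0,0,0],"slide":[0,0,0],"jaw":0.4}
    - {"angular":[0,0,0],"slide":[0,0,0],"jaw":0.5}
    - {"angular":[0,0,0],"slide":[0,0,0],"jaw":0.6}
    - {"angular":[0,0,0],"slide":[0,0,0],"jaw":0.6}
    - {"angular":[0,0,0],"slide":[0,0,-0.05],"jaw":0.7}
    - {"angular":[0,0,0],"slide":[0,0,-0.12],"jaw":1}
    - {"angular":[0,0,0],"slide":[0,0,-0.12],"jaw":1}
    - {"angular":[0,0,0],"slide":[0,0,0],"jaw":1}
    - {"angular":[0,0,0],"slide":[0,0,0],"jaw":1}

```text
time_s: 19.05
tool_pos: [0.5985, -0.1474, 0.1657]
tool_rot: [180.0, 0.0, -0.0]
force: [-0.7, 0.5, -1.4]
grip_width: 0.0858
grasp_force: 0.0
```

```bash
python3 - <<'E'
from h import *
import cv2
o=env.get_obs();print(o['tool_pos'])
im,i=snap('wrist','after100.png'); print(proj(i,(.599,-.1474,.03)))
u,v=proj(i,(.599,-.1474,.03)).astype(int)
hsv=cv2.cvtColor(im,cv2.COLOR_BGR2HSV); m=((hsv[:,:,1]<60)&(hsv[:,:,2]>90)).astype(np.uint8)
_,l,st,ce=cv2.connectedComponentsWithStats(m); k=l[v,u]; print(k,st[k],ce[k],onz(i,*ce[k],.03))
E
```

```text
[ 0.59845423 -0.14743745  0.16567792]
[316.69963864 190.9724987 ]
92 [301 177  33  30 749] [316.82643525 191.37783712] [ 0.59859226 -0.14752362  0.03      ]
```

Call:
step_arm:
  rows:
    - {"angular":[0,0,0],"slide":[-0.0166,-0.0964,0],"jaw":1}
    - {"angular":[0,0,0],"slide":[-0.0166,-0.0964,0],"jaw":1}
    - {"angular":[0,0,0],"slide":[-0.0166,-0.0964,0],"jaw":1}
    - {"angular":[0,0,0],"slide":[-0.0166,-0.0964,0],"jaw":1}
    - {"angular":[0,0,0],"slide":[-0.0166,-0.0964,0],"jaw":1}
    - {"angular":[0,0,0],"slide":[-0.0166,-0.0964,0],"jaw":1}
    - {"angular":[0,0,0],"slide":[-0.0166,-0.0964,0],"jaw":1}
    - {"angular":[0,0,0],"slide":[0,0,0],"jaw":1}
    - {"angular":[0,0,0],"slide":[0,0,0],"jaw":1}
    - {"angular":[0,0,0],"slide":[0,0,0],"jaw":1}

```text
time_s: 20.35
tool_pos: [0.5411, 0.188, 0.1651]
tool_rot: [179.9, 0.1, -0.2]
force: [0.4, -0.0, 0.4]
grip_width: 0.0871
grasp_force: 0.0
```

```bash
python3 top.py .5405 .190 .123 .0205 t200.png
```

```text
[0.5410562  0.18796255 0.16505751] [ 1.79935738e+02  8.21797410e-02 -1.84343279e-01]
[[0.5396 0.1916 0.0208]
 [0.5401 0.1896 0.0214]
 [0.5419 0.1944 0.0214]
 [0.5436 0.1911 0.0214]]
```

View pics/t200.png

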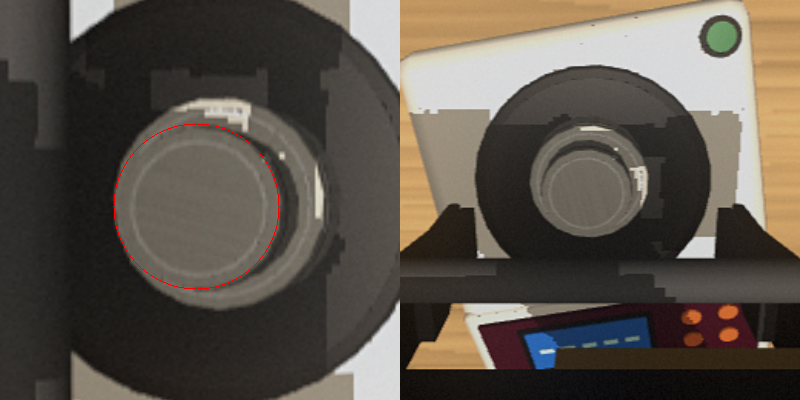

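w100 measures (0.5986, -0.1475), well inside case100's well. The Hough circle fits w200's top well at (0.540, 0.1916).

Call:
step_arm:
  rows:
    - {"angular":[0,0,0],"slide":[-0.002,-0.006,0.06],"jaw":0.8}
    - {"angular":[0,0,0],"slide":[0,0,0.035],"jaw":0.7}
    - {"angular":[0,0,0],"slide":[0,0,0.012],"jaw":0.65}
    - {"angular":[0,0,0],"slide":[0,0,0],"jaw":0.3}
    - {"angular":[0,0,0],"slide":[0,0,0],"jaw":0.3}
    - {"angular":[0,0,0],"slide":[0,0,0],"jaw":0.3}
    - {"angular":[0,0,0],"slide":[0,0,0],"jaw":0.3}
    - {"angular":[0,0,0],"slide":[0,0,0],"jaw":0.3}
    - {"angular":[0,0,0],"slide":[0,0,0],"jaw":0.3}
    - {"angular":[0,0,0],"slide":[0,0,0],"jaw":0.3}
  newtons: 30

```text
time_s: 21.65
tool_pos: [0.5405, 0.1931, 0.1134]
tool_rot: [180.0, -0.1, -0.0]
force: [-0.4, -0.6, 5.5]
grip_width: 0.0396
grasp_force: 30.0
```

Call:
step_arm:
  rows:
    - {"angular":[0,0,0],"slide":[0,0,-0.03],"jaw":0.3}
    - {"angular":[0,0,0],"slide":[0,0,-0.05],"jaw":0.3}
    - {"angular":[0,0,0],"slide":[0.0144,0.11,0],"jaw":0.3}
    - {"angular":[0,0,0],"slide":[0.0144,0.11,0],"jaw":0.3}
    - {"angular":[0,0,0],"slide":[0.0144,0.11,0],"jaw":0.3}
    - {"angular":[0,0,0],"slide":[0.0144,0.11,0],"jaw":0.3}
    - {"angular":[0,0,0],"slide":[0.0144,0.11,0],"jaw":0.3}
    - {"angular":[0,0,0],"slide":[0.0144,0.11,0],"jaw":0.3}
    - {"angular":[0,0,0],"slide":[0.0144,0.11,0],"jaw":0.3}
    - {"angular":[0,0,0],"slide":[0.0144,0.11,0],"jaw":0.3}

```text
time_s: 22.9
tool_pos: [0.5971, -0.2483, 0.1527]
tool_rot: [-180.0, 0.0, -0.0]
force: [-0.1, 0.5, -2.5]
grip_width: 0.0401
grasp_force: 30.0
```

Call:
step_arm:
  rows:
    - {"angular":[0,0,0],"slide":[0,0.096,0],"jaw":0.3}
    - {"angular":[0,0,0],"slide":[0,0,0.08],"jaw":0.3}
    - {"angular":[0,0,0],"slide":[0,0,0.08],"jaw":0.3}
    - {"angular":[0,0,0],"slide":[0,0,0],"jaw":0.3}
    - {"angular":[0,0,0],"slide":[0,0,0],"jaw":0.3}
    - {"angular":[0,0,0],"slide":[0,0,0],"jaw":0.3}

```text
time_s: 23.65
tool_pos: [0.5988, -0.2953, 0.0751]
tool_rot: [179.9, -0.2, -0.0]
force: [-0.0, -0.2, -2.1]
grip_width: 0.0397
grasp_force: 30.0
```

```bash
python3 top.py .598 -.2965 .083 .0205 h200.png
```

```text
[ 0.59882634 -0.29527801  0.07514822] [ 1.79897882e+02 -1.99925484e-01 -5.88141827e-03]
[[ 0.5981 -0.2956  0.0201]
 [ 0.6196 -0.2959  0.0204]
 [ 0.5991 -0.2939  0.0196]]
```

w200 is held at (0.598, -0.2955), over case200 (0.598, -0.2965).

Call:
step_arm:
  rows:
    - {"angular":[0,0,0],"slide":[0,0.002,0.06],"jaw":0.3}
    - {"angular":[0,0,0],"slide":[0,0,0.03],"jaw":0.3}
    - {"angular":[0,0,0],"slide":[0,0,0.01],"jaw":0.3}
    - {"angular":[0,0,0],"slide":[0,0,0],"jaw":0.3}
    - {"angular":[0,0,0],"slide":[0,0,0.002],"jaw":0.3}
    - {"angular":[0,0,0],"slide":[0,0,0],"jaw":0.3}
    - {"angular":[0,0,0],"slide":[0,0,0],"jaw":0.3}

```text
time_s: 24.58
tool_pos: [0.5981, -0.2962, 0.0224]
tool_rot: [180.0, -0.1, -0.0]
force: [1.0, 0.5, 1.4]
grip_width: 0.0397
grasp_force: 30.0
```

Call:
step_arm:
  rows:
    - {"angular":[0,0,0],"slide":[0,0,0.002],"jaw":0.3}
    - {"angular":[0,0,0],"slide":[0,0,0],"jaw":0.3}
    - {"angular":[0,0,0],"slide":[0,0,0],"jaw":0.3}

```text
time_s: 24.95
tool_pos: [0.5981, -0.2962, 0.0223]
tool_rot: [179.9, -0.1, -0.0]
force: [-1.0, 0.9, 7.2]
grip_width: 0.0401
grasp_force: 30.0
```

Call:
step_arm:
  rows:
    - {"angular":[0,0,0],"slide":[0,0,0],"jaw":0.52}
    - {"angular":[0,0,0],"slide":[0,0,0],"jaw":0.6}
    - {"angular":[0,0,0],"slide":[0,0,0],"jaw":0.7}
    - {"angular":[0,0,0],"slide":[0,0,0],"jaw":0.7}
    - {"angular":[0,0,0],"slide":[0,0,-0.05],"jaw":0.8}
    - {"angular":[0,0,0],"slide":[0,0,-0.12],"jaw":1}
    - {"angular":[0,0,0],"slide":[0,0,-0.1],"jaw":1}
    - {"angular":[0,0,0],"slide":[0,0,0],"jaw":1}
    - {"angular":[0,0,0],"slide":[0,0,0],"jaw":1}

```text
time_s: 26.08
tool_pos: [0.5968, -0.2959, 0.1549]
tool_rot: [180.0, 0.1, -0.0]
force: [0.5, -0.2, -0.6]
grip_width: 0.0865
grasp_force: 0.0
```

```bash
python3 top.py .598 -.2965 .032 .0205 a200.png
```

```text
[ 0.59675718 -0.29590064  0.15494579] [ 1.79998041e+02  5.14060325e-02 -2.47986583e-02]
[[ 0.5979 -0.2959  0.02  ]
 [ 0.5981 -0.2981  0.0214]]
```

Call:
step_arm:
  rows:
    - {"angular":[0,0,0],"slide":[-0.0129,-0.1082,0],"jaw":1}
    - {"angular":[0,0,0],"slide":[-0.0129,-0.1082,0],"jaw":1}
    - {"angular":[0,0,0],"slide":[-0.0129,-0.1082,0],"jaw":1}
    - {"angular":[0,0,0],"slide":[-0.0129,-0.1082,0],"jaw":1}
    - {"angular":[0,0,0],"slide":[-0.0129,-0.1082,0],"jaw":1}
    - {"angular":[0,0,0],"slide":[-0.0129,-0.1082,0],"jaw":1}
    - {"angular":[0,0,0],"slide":[-0.0129,-0.1082,0],"jaw":1}
    - {"angular":[0,0,0],"slide":[-0.0129,-0.1082,0],"jaw":1}
    - {"angular":[0,0,0],"slide":[-0.0129,-0.1082,0],"jaw":1}
    - {"angular":[0,0,0],"slide":[0,0,0],"jaw":1}

```text
time_s: 27.38
tool_pos: [0.5363, 0.197, 0.1542]
tool_rot: [-179.8, 0.2, 0.5]
force: [-0.9, 0.6, 0.1]
grip_width: 0.0871
grasp_force: 0.0
```

Call:
step_arm:
  rows:
    - {"angular":[0,0,0],"slide":[0,0,0],"jaw":1}
    - {"angular":[0,0,0],"slide":[0,0,0],"jaw":1}

```text
time_s: 27.62
tool_pos: [0.5396, 0.1888, 0.1546]
tool_rot: [179.9, 0.1, -0.2]
force: [0.6, -0.1, -0.6]
grip_width: 0.0867
grasp_force: 0.0
```

```bash
python3 top.py .540 .191 .104 .029 t500.png
```

```text
[0.53957521 0.18880922 0.15459304] [ 1.79933225e+02  7.94469060e-02 -1.90891032e-01]
[[0.5386 0.1911 0.0288]
 [0.5616 0.2056 0.0287]
 [0.5369 0.1924 0.0298]
 [0.5406 0.1899 0.0296]]
```

View pics/t500.png

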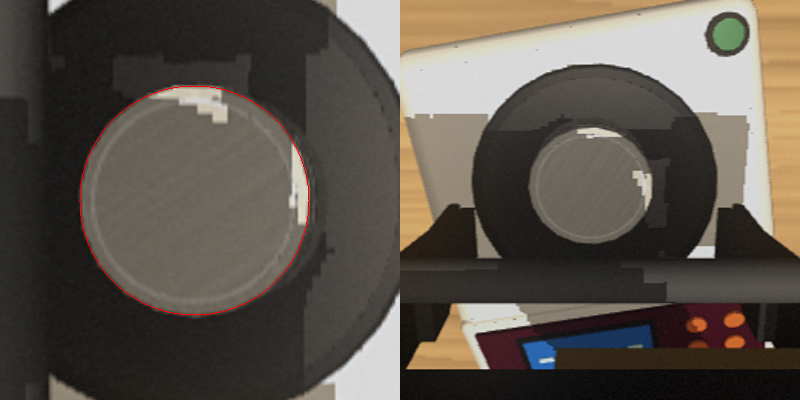

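w200 is in its well at (0.598, -0.296). The picture shows w500's top fitted cleanly, at (0.5386, 0.1911).

Call:
step_arm:
  rows:
    - {"angular":[0,0,0],"slide":[-0.002,-0.003,0.06],"jaw":1}
    - {"angular":[0,0,0],"slide":[0,0,0.05],"jaw":1}
    - {"angular":[0,0,0],"slide":[0,0,0.024],"jaw":1}
    - {"angular":[0,0,0],"slide":[0,0,0],"jaw":1}
    - {"angular":[0,0,0],"slide":[0,0,0],"jaw":0.8}
    - {"angular":[0,0,0],"slide":[0,0,0],"jaw":0.5}
    - {"angular":[0,0,0],"slide":[0,0,0],"jaw":0.5}
    - {"angular":[0,0,0],"slide":[0,0,0],"jaw":0.5}
    - {"angular":[0,0,0],"slide":[0,0,0],"jaw":0.5}
    - {"angular":[0,0,0],"slide":[0,0,0],"jaw":0.5}
  newtons: 45

```text
time_s: 28.92
tool_pos: [0.5386, 0.192, 0.0889]
tool_rot: [179.9, -0.0, -0.0]
force: [-0.9, -2.2, 5.2]
grip_width: 0.0573
grasp_force: 45.0
```

Call:
step_arm:
  rows:
    - {"angular":[0,0,0],"slide":[0,0,-0.02],"jaw":0.5}
    - {"angular":[0,0,0],"slide":[0,0,-0.04],"jaw":0.5}
    - {"angular":[0,0,0],"slide":[0,0,-0.04],"jaw":0.5}
    - {"angular":[0,0,0],"slide":[-0.008,0.05,0],"jaw":0.5}
    - {"angular":[0,0,0],"slide":[-0.0137,0.0907,0],"jaw":0.5}
    - {"angular":[0,0,0],"slide":[-0.0137,0.0907,0],"jaw":0.5}
    - {"angular":[0,0,0],"slide":[-0.0137,0.0907,0],"jaw":0.5}
    - {"angular":[0,0,0],"slide":[-0.0137,0.0907,0],"jaw":0.5}
    - {"angular":[0,0,0],"slide":[-0.0137,0.0907,0],"jaw":0.5}
    - {"angular":[0,0,0],"slide":[-0.0137,0.0907,0],"jaw":0.5}

```text
time_s: 30.18
tool_pos: [0.4935, -0.1057, 0.1401]
tool_rot: [180.0, -0.1, 0.0]
force: [0.9, 0.3, -5.5]
grip_width: 0.0569
grasp_force: 45.0
```

Call:
step_arm:
  rows:
    - {"angular":[0,0,0],"slide":[-0.0137,0.0907,0],"jaw":0.5}
    - {"angular":[0,0,0],"slide":[-0.0137,0.0907,0],"jaw":0.5}
    - {"angular":[0,0,0],"slide":[-0.0137,0.0907,0],"jaw":0.5}
    - {"angular":[0,0,0],"slide":[-0.0137,0.0907,0],"jaw":0.5}
    - {"angular":[0,0,0],"slide":[0,0,0],"jaw":0.5}
    - {"angular":[0,0,0],"slide":[0,0,0.06],"jaw":0.5}
    - {"angular":[0,0,0],"slide":[0,0,0.06],"jaw":0.5}
    - {"angular":[0,0,0],"slide":[0,0,0],"jaw":0.5}
    - {"angular":[0,0,0],"slide":[0,0,0],"jaw":0.5}
    - {"angular":[0,0,0],"slide":[0,0,0],"jaw":0.5}

```text
time_s: 31.42
tool_pos: [0.467, -0.2865, 0.0805]
tool_rot: [179.9, -0.2, -0.0]
force: [0.4, -0.7, -5.7]
grip_width: 0.057
grasp_force: 45.0
```

```bash
python3 top.py .4662 -.2865 .0925 .029 h500.png
```

```text
[ 0.46700617 -0.28646192  0.08046585] [ 1.79893592e+02 -1.50726612e-01 -6.82383187e-03]
[[ 0.4651 -0.2866  0.0293]
 [ 0.4671 -0.2871  0.0282]
 [ 0.4863 -0.2844  0.029 ]
 [ 0.4648 -0.2844  0.0293]]
```

Call:
step_arm:
  rows:
    - {"angular":[0,0,0],"slide":[0,0,0.06],"jaw":0.5}
    - {"angular":[0,0,0],"slide":[0,0,0.036],"jaw":0.5}
    - {"angular":[0,0,0],"slide":[0,0,0.012],"jaw":0.5}
    - {"angular":[0,0,0],"slide":[0,0,0.004],"jaw":0.5}
    - {"angular":[0,0,0],"slide":[0,0,0],"jaw":0.5}
    - {"angular":[0,0,0],"slide":[0,0,0],"jaw":0.5}

```text
time_s: 32.22
tool_pos: [0.4663, -0.2863, 0.0233]
tool_rot: [179.9, -0.1, -0.0]
force: [-0.0, -0.0, -5.3]
grip_width: 0.0572
grasp_force: 45.0
```

Call:
step_arm:
  rows:
    - {"angular":[0,0,0],"slide":[0,0,0.002],"jaw":0.5}
    - {"angular":[0,0,0],"slide":[0,0,0],"jaw":0.5}
    - {"angular":[0,0,0],"slide":[0,0,0],"jaw":0.5}

```text
time_s: 32.6
tool_pos: [0.466, -0.2862, 0.0219]
tool_rot: [180.0, -0.0, -0.0]
force: [0.2, 0.5, -2.0]
grip_width: 0.0571
grasp_force: 45.0
```

Call:
step_arm:
  rows:
    - {"angular":[0,0,0],"slide":[0,0,0.002],"jaw":0.5}
    - {"angular":[0,0,0],"slide":[0,0,0],"jaw":0.5}
    - {"angular":[0,0,0],"slide":[0,0,0],"jaw":0.5}

```text
time_s: 32.98
tool_pos: [0.4661, -0.2863, 0.0219]
tool_rot: [179.9, -0.0, -0.0]
force: [-1.6, 1.2, 5.4]
grip_width: 0.0568
grasp_force: 45.0
```

Call:
step_arm:
  rows:
    - {"angular":[0,0,0],"slide":[0,0,0],"jaw":0.7}
    - {"angular":[0,0,0],"slide":[0,0,0],"jaw":0.8}
    - {"angular":[0,0,0],"slide":[0,0,0],"jaw":0.95}
    - {"angular":[0,0,0],"slide":[0,0,0],"jaw":0.95}
    - {"angular":[0,0,0],"slide":[0,0,0],"jaw":0.95}
    - {"angular":[0,0,0],"slide":[0,0,-0.05],"jaw":0.95}
    - {"angular":[0,0,0],"slide":[0,0,-0.12],"jaw":1}
    - {"angular":[0,0,0],"slide":[0,0,-0.12],"jaw":1}
    - {"angular":[0,0,0],"slide":[0,0,-0.12],"jaw":1}
    - {"angular":[0,0,0],"slide":[0,-0.1,0],"jaw":1}

```text
time_s: 34.22
tool_pos: [0.468, -0.2404, 0.231]
tool_rot: [179.6, -0.5, -0.4]
force: [0.6, 1.2, -0.8]
grip_width: 0.0871
grasp_force: 0.0
```

Call:
step_arm:
  rows:
    - {"angular":[0,0,0],"slide":[0,-0.06,0],"jaw":1}
    - {"angular":[0,0,0],"slide":[0,0,0],"jaw":1}
    - {"angular":[0,0,0],"slide":[0,0,0],"jaw":1}
    - {"angular":[0,0,0],"slide":[0,0,0],"jaw":1}

```text
time_s: 34.72
tool_pos: [0.4654, -0.2073, 0.2252]
tool_rot: [-180.0, 0.0, -0.1]
force: [0.5, -0.8, 0.0]
grip_width: 0.087
grasp_force: 0.0
```

```bash
python3 - <<'E'
from h import *
from top import top
o=env.get_obs();print(o['tool_pos'])
im,i=snap('wrist','fin.png')
cv2.imwrite('pics/fin.png',cv2.resize(im[:240,150:550],(800,480)))
for k,x,y,z,r in (('500',.4662,-.2865,.037,.029),('200',.598,-.2965,.032,.0205),('100',.5995,-.1465,.03,.0155),('50',.4777,-.136,.031,.0105)):
    print(k,np.round(top(im,i,x,y,z,r,.04)[0][:2],4).tolist())
E
```

```text
[ 0.46537645 -0.20730239  0.22523805]
500 [[0.4661000072956085, -0.2865999937057495, 0.028599999845027924], [0.4643000066280365, -0.28839999437332153, 0.02879999950528145]]
200 [[0.5983999967575073, -0.29660001397132874, 0.02019999921321869], [0.6000999808311462, -0.29809999465942383, 0.021400000900030136]]
100 [[0.5989000201225281, -0.14710000157356262, 0.014999999664723873], [0.6003999710083008, -0.1485999971628189, 0.015799999237060547]]
50 [[0.4765999913215637, -0.1356000006198883, 0.010099999606609344], [0.4878000020980835, -0.13860000669956207, 0.009600000455975533]]
```

View pics/fin.png

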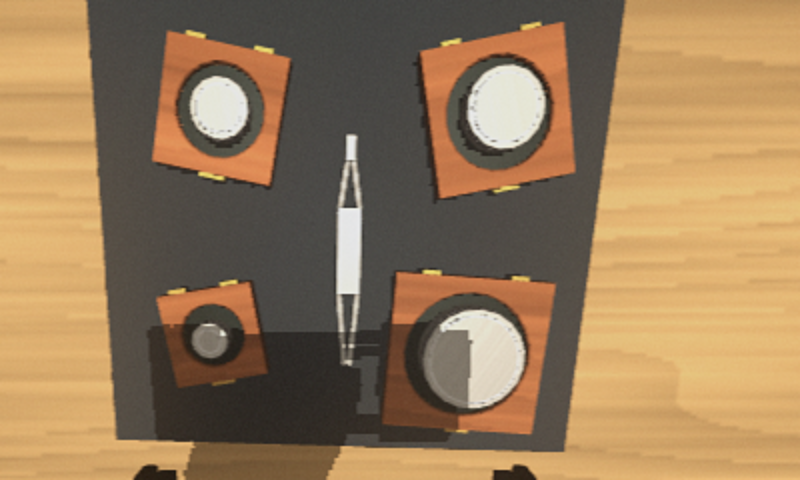

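The final view shows all four weights upright in their own wells: w100 (219,107), w200 (505,107), w50 (210,340) and w500 (474,358). The forceps at (348,250) haven't moved.

```bash
python3 -c "
from cell import env
print(env.sign_off())"
```

```text
the job is handed in; nothing more can be done
None
```

All four weights stand upright in their own cases, each within about 2 mm of the well centre by the last camera check; the forceps were not moved and the job was handed in at about 35 s (no verdict was returned).

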